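# Prise open the media hub and hold its pairing dial

### The arm

A 7-joint arm with a two-finger parallel gripper is mounted at the origin on the work surface. World frame = base frame: x ahead of the robot, y to its left, z up, the work surface at z = 0. Lengths are in m, angles in rad, forces in N, time in s.
With the tool pointing down it reaches from about 0.425 to 0.95 m from the base axis. Payload 4.7 kg.
Tool frame: the origin (TCP) lies between the finger pads; the fingertips stand 25 mm ahead of it and the grasp point (between the pads) lies 6 mm ahead of it; z points along the fingers, y is the line along which they close (so a half turn about z gives the same grasp; the last joint's range is limited). The gripper opens to 85 mm and grips with 20 to 120 N. Pads are 22 mm wide; open, the fingers measure 114 mm over their backs; the gripper's body (76 mm by 85 mm) begins 54 mm behind the grasp point. The pads swing forward as they close: fully open they stand 13 mm farther back than shut.
Start: joints at [-1.191, 0.469, -0.049, 1.532, 0.024, 1.141, -0.082], TCP at [0.268, 0.619, 0.256] pointing down, gripper open.
Joint ranges: [-2.59, 2.59], [-0.33, 1.99], [-1.39, 1.29], [0.1, 2.45], [-1.04, 4.18], [0.21, 1.99], [-2.66, 2.66]. Speed limits (rad/s): [2.57, 2.57, 3.14, 3.14, 3.14, 3.14, 3.14].

### API

Orientations are given as a 3x3 rotation matrix whose columns are the frame's x, y, z axes.
In Python, from rig import * gives the robot as it stands. Calls block until the motion is done:
- movep(position, orientation): joint-space move of the TCP to a pose.
- move_l(position, attitude=None, feed=0.15, until_force=None): straight line of the TCP; attitude=None keeps the orientation; feed is the mean speed in m/s. With until_force (N) it stops when the force on the tool has changed by that much, and returns True; else False.
- move_joints(angles): joint-space move.
- command_gripper(opening, newtons=None): finger opening in m; newtons is the grip in N (None keeps the last); returns when the fingers have stopped.
- sleep(seconds).
- inverse_kinematics(position, orientation): joint angles nearest the present ones, or None.
- sense(): the state.
- camera(name): name is "scene" or "top"; returns (picture, depth): 420x560x3 uint8, red, green, blue; 420x560 float32, m along the optical axis (not along the pixel's ray), 0 where there is no reading.
- camera_params(name): a dict with "K" (3x3 intrinsics, pixels), "position" and "rotation" of the camera in the world. Camera axes: x right, y down, z forward; pixel columns grow to the right and rows downward; lengths in m; the calibration is good to about 2 mm. A picture is of the moment at which its call begins. camera_params takes no time and is no camera call.
A pose or a line that the arm cannot do raises Unreachable and nothing moves.
- finish_job(): hands the job in; it is judged then, once.
The state is a dict: "time_s": time; "joint_pos": joint angles; "qd": joint speeds; "joint_efforts": joint torques, N m; "position": TCP position; "tcp_rot": TCP orientation; "wrist_force": force on the tool from outside, world axes, zero at the start; "ft_torque": the same for the moment, N m; "finger_gap": finger opening in m; "gripper_force": force on a finger pad.
Only numpy, scipy, OpenCV 4.12 (cv2) and the standard library are available. Lean on these libraries where they do the work, as an engineer would, in place of code of your own. Each camera call takes 0.05 s, during which the arm holds its last target. There are 200 camera calls.

### The job

Put the media hub into pairing mode: with the flat prying blade lift the hub's clear cover by the lip over its front notch, swing the cover back until it stands about upright, and lay the blade down flat on the cabinet top. Then press the thumb tab of the spring-return dial inside down with the gripper's fingertips, past the first two clicks and over the third, and finish while still holding it down there against its spring; do not disturb the coaster, phone, torch or remotes.

Things in the scene. Friction and masses are not known exactly. Their poses are not given: they have to be found in the camera images.
- hub: Media hub: fixed white box 140 (x) by 130 (y) by 74 mm high, open on top under a clear hinged cover. Origin: centre of its underside, on the cabinet top; x from its front into it, y left, z up; yaw up to 0.3 rad. Its well is 120 mm wide (y), open from x = -64 mm to the fixed rear deck at x = 47 mm; floor 4 mm high.
- hub_notch (a point): centre of the notch in the top edge of the hub's front wall, on the wall's outer face, 70 mm ahead of the hub's centre, 68 mm above the cabinet top; axes as the hub's. The notch is 70 mm wide (y) and 12 mm high, from 62 mm up to the cover's underside at 74.5 mm; the wall is 6 mm thick; a blade may enter 30 mm from the outer face before it meets the dial's tab.
- cover_hinge (a point): middle of the cover's hinge line (along the hub's y, fixed to the hub), 115 mm behind the notch's face, 74.5 mm above the cabinet top, level with the cover's underside. The cover is a flat clear plate 121 by 130 by 4 mm, about 50 g, its front strip (12 mm) opaque grey; shut it lies level on the hub and overhangs the front wall by 6 mm. No handle.
- cover (a joint): angle of the cover, rad: 0 shut, grows as its front edge rises, 1.57 upright, stop at 1.75 (leaning back). Its hinge is stiff enough (about 0.05 N m) to stay where it is left; lifting it at the front lip takes about 1 N.
- dial (a joint): turn of the grey thumb dial in the well, rad: 0 at rest, grows as its tab is pressed down. It clicks over detents at 0.14, 0.42 and 0.70; past 0.76 it is in its third position; hard stop at 0.92. A spring always drives it back to 0: pressing the tab takes 2 to 4 N at first, 7 to 10 N at the third click.
- dial_tab (a point): middle of the top face of the dial's thumb tab, 48 mm from the dial's axis. At rest it is about 62 mm above the cabinet top and 44 mm behind the notch's face; at the stop about 19 mm up. The tab is 28 mm wide (y), 6 mm thick, reaches 58 mm from the axis towards the hub's front and slopes up to the front by 0.5 rad at rest, down by 0.42 at the stop.
- dial_axis (a point): dial's axis (level, along the hub's y), fixed, 85 mm behind the notch's face, 36 mm above the cabinet top; dial radius 20 mm. Shut fingertips about 22 mm deep (hub x), pushed straight down over the tab point's rest position, bring the dial to its third position when their ends are about 30 mm above the cabinet top, to the stop at about 25 mm.
- blade_grip (a point): flat prying blade, 60 g, lying free on the cabinet top left or right in front of the hub: black handle 90 long, 16 wide, 18 mm high, and a steel blade 80 mm long, 14 wide, 2.5 mm thick standing out of its front end at half height. This point is the centre of the handle (9 mm above the cabinet top as it lies); x points along the tool to the blade's tip, z up.
- blade_tip (a point): tip of the steel blade, 125 mm ahead of blade_grip along the tool's x, at the same height
- coaster: bystander: white ceramic disc, 96 mm across, 8 mm high, lying loose on the other side in front of the hub from the blade; origin under its centre
- phone: bystander: black phone lying flat and loose between robot and hub, 72 (x) by 150 (y) by 9 mm; origin under its centre
- torch: bystander: chrome torch standing loose on its head, 42 mm across at the foot, 118 mm high; origin under its centre
- remote_a: bystander: grey remote, 18 by 42 by 165 mm, standing upright in the end slot farther from the robot of the fixed three-slot black caddy (170 mm long, roughly along x, 50 wide, 90 high) at the left; origin under its centre, about 5 mm above the cabinet top
- remote_b: bystander: the same remote in the end slot nearer the robot; the middle slot is empty
Mind the look-alikes: they are no part of the job. Several things look just like the part that bears blade_grip: the one meant starts nearest to the robot's base.

How it is judged:
On the way, in this order (a step that is already met when the one before it is completed fails the run):
1. the blade has lifted the cover off its seat (over 0.25 rad), the blade touching it (value of joint cover above 0.25 rad and contact force between blade and cover above 0.05 N), for 0.05 s.
2. the cover is swung back past 1.2 rad (value of joint cover above 1.2 rad), for 0.1 s.
3. fingertips hold the dial past its third click, cover open, blade laid down (value of joint dial above 0.76 rad and contact force between the fingers and dial above 1.5 N and value of joint cover above 1.2 rad and height (world z) of blade_grip between 0 and 0.02 m and contact force between the fingers and blade below 0.1 N and contact force between blade and dial below 0.1 N), for 0.2 s.
At the end, for the whole second after the job is handed in: Fingers hold the dial past its third click (over 0.76 rad) with over 1.5 N; the cover is over 1.2 rad open; the blade lies still on the cabinet top (handle centre 0 to 20 mm up), touching neither fingers nor dial; coaster, phone, torch and remotes within 30 mm of their starts (all of step 3 and linear speed of blade below 0.02 m/s and distance of each of coaster, phone, torch, remote_a, remote_b from where it was at the start of the episode below 0.03 m); the arm keeps its last pose, push and grip.
It fails at once if the coaster is pushed more than 30 mm (distance of coaster from where it was at the start of the episode above 0.03 m).
It fails at once if the phone is pushed more than 30 mm (distance of phone from where it was at the start of the episode above 0.03 m).
It fails at once if the torch is pushed more than 30 mm (distance of torch from where it was at the start of the episode above 0.03 m).
It fails at once if the first remote is pushed more than 30 mm (distance of remote_a from where it was at the start of the episode above 0.03 m).
It fails at once if the second remote is pushed more than 30 mm (distance of remote_b from where it was at the start of the episode above 0.03 m).
It also fails if it takes over 72 s, if anything falls off the work surface, if the arm or the gripper's body presses on something with over 40 N, if the wrist force passes 120 N, or if a joint passes its speed limit or range.

## Working session

There is one attempt and no reset: what is moved stays moved. The work goes in short steps, each a Python script; the robot and the scene stay as the last script left them, time stands still between calls to the robot, and variables do not carry over. Pictures are saved under pics/ and viewed, at most 10 in all, crops included, and the job is handed in when it is done.

```bash
ls; mkdir -p pics
python3 - <<'E'
from rig import *
import cv2,numpy as np
for n in("scene","top"):
    p,d=camera(n); cv2.imwrite(f"pics/{n}0.png",p[:,:,::-1]); np.save(f"pics/{n}0.npy",d)
    c=camera_params(n);print(n,c)
print(sense())
E
```

```text
pics
scene {'K': array([[431.36557992,   0.        , 282.88770314],
       [  0.        , 431.36557992, 208.2346182 ],
       [  0.        ,   0.        ,   1.        ]]), 'position': array([1.03122561, 0.89859521, 0.81402123]), 'rotation': array([[-0.84427488,  0.32679085, -0.42474424],
       [ 0.53590408,  0.5109797 , -0.67209119],
       [-0.00259757, -0.79505188, -0.60653587]])}
top {'K': array([[426.13802515,   0.        , 271.26002349],
       [  0.        , 426.13802515, 208.37111481],
       [  0.        ,   0.        ,   1.        ]]), 'position': array([0.33666901, 0.08660085, 1.39125118]), 'rotation': array([[-0.00506276, -0.99022958,  0.13935474],
       [-0.99995661,  0.00392354, -0.00844848],
       [ 0.00781917, -0.13939147, -0.99020648]])}
{'time_s': 0.1, 'joint_pos': array([-1.19089614,  0.46936994, -0.04862619,  1.53354388,  0.0241026 ,
        1.14096961, -0.08228301]), 'qd': array([-0.00145422, -0.00149899,  0.00115292, -0.00498295,  0.00057831,
       -0.00166645,  0.00093811]), 'joint_efforts': array([ 1.30456858e-03, -5.11518502e+01, -4.66022640e-02, -2.38390785e+01,
        1.07929803e-02,  4.35307462e-03,  2.36415065e-05]), 'position': array([0.26810419, 0.61897176, 0.25537318]), 'tcp_rot': array([[-9.17627962e-01,  3.97439955e-01, -6.36168416e-04],
       [ 3.97440462e-01,  9.17626600e-01, -1.58203955e-03],
       [-4.50006660e-05, -1.70456279e-03, -9.99998546e-01]]), 'wrist_force': array([ 0.56838926, -0.84468273, -0.07088523]), 'ft_torque': array([-0.00492245,  0.00577687,  0.01432383]), 'gripper_force': 0.0, 'finger_gap': 0.08509906885557639}
```

View pics/scene0.png

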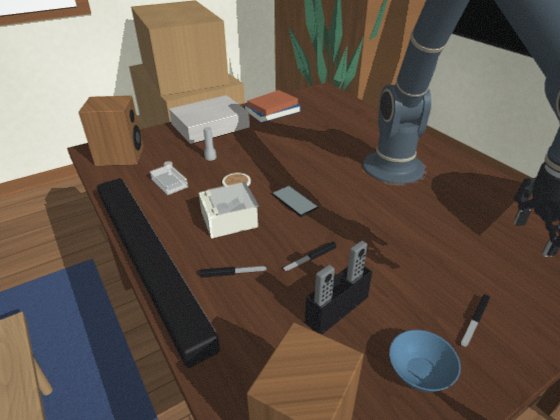

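View pics/top0.png

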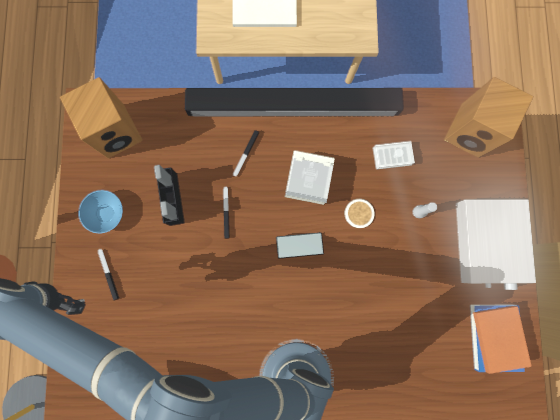

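Blade candidates, as top-view pixels: A at (227,212), handle toward the robot; B at (245,153), behind A; C at (108,274), far left. The base is at about (297,375), so A looks nearest and I'll check it by the numbers. The hub is at (311,177), coaster (360,213), phone (300,245), torch (424,211) and caddy (170,195).

```bash
cat > h.py <<'E'
import numpy as np,cv2
from rig import *
def cloud(n,d):
    c=camera_params(n);K=c["K"];v,u=np.mgrid[:d.shape[0],:d.shape[1]]
    P=np.stack([(u-K[0,2])/K[0,0]*d,(v-K[1,2])/K[1,1]*d,d],-1)
    W=P@c["rotation"].T+c["position"]; W[d==0]=np.nan; return W
def proj(n,p):
    c=camera_params(n);q=(np.atleast_2d(p)-c["position"])@c["rotation"];q=q@c["K"].T
    return q[:,:2]/q[:,2:]
def rect(W,m):
    (cx,cy),(w,h),a=cv2.minAreaRect(W[m][:,:2].astype(np.float32)*1000)
    return np.round([cx,cy,w,h,a],1),m.sum(),np.round(np.nanpercentile(W[m][:,2],[5,50,95]),4)
E
python3 - <<'E'
from h import *
Ws={}
for n in("top","scene"):
    im=cv2.imread(f"pics/{n}0.png");W=cloud(n,np.load(f"pics/{n}0.npy"));Ws[n]=W
    hs=cv2.cvtColor(im,cv2.COLOR_BGR2HSV)
    z=W[...,2]; print(n,"table",np.nanmedian(z[(abs(W[...,0]-.55)<.1)&(abs(W[...,1]-.1)<.05)]))
    for nm,(u,v) in dict(A=(227,212),B=(245,153),C=(108,274),hub=(311,177),coaster=(360,213),phone=(300,245),torch=(424,211),cad=(170,195)).items():
        if n=="top": p0=W[v,u]; print(nm,np.round(p0,3)); 
    for nm,(u,v) in dict(A=(227,212),B=(245,153),C=(108,274)).items():
        p=Ws["top"][v,u];near=np.hypot(W[...,0]-p[0],W[...,1]-p[1])<.13
        dark=near&(z>.008)&(z<.03)&(hs[...,2]<60); st=near&(z<.03)&(hs[...,1]<60)&(hs[...,2]>100)
        for k,m in(("handle",dark),("steel",st)):
            if m.sum()>5: print(nm,k,*rect(W,m), np.round(np.median(W[m],0),3))
    p=Ws["top"][177,311];near=np.hypot(W[...,0]-p[0],W[...,1]-p[1])<.14
    for lo,hi in((.02,.05),(.05,.068),(.068,.076),(.076,.09)):
        m=near&(z>lo)&(z<hi)
        if m.sum()>5:print("hub",lo,hi,*rect(W,m))
    x,y=(250,120) if n=="top" else(170,150)
a=cv2.imread("pics/top0.png")[130:260,200:370];b=cv2.imread("pics/scene0.png")[160:290,180:350]
cv2.imwrite("pics/crop.png",np.vstack([cv2.resize(a,(392,300)),cv2.resize(b,(392,300))]) if 0 else np.hstack([cv2.resize(a,(400,306),interpolation=2),cv2.resize(b,(400,306),interpolation=2)]))
E
```

```text
top table -0.0010033640401576616
A [0.519 0.219 0.013]
B [0.715 0.161 0.02 ]
C [0.322 0.592 0.023]
hub [ 0.62  -0.05   0.079]
coaster [ 0.515 -0.217  0.005]
phone [ 0.411 -0.018  0.008]
torch [ 0.511 -0.401  0.077]
cad [0.578 0.408 0.003]
A handle [482.6 215.8  82.9  12.3   9.7] 32 [0.0118 0.0161 0.0215] [0.486 0.215 0.016]
A steel [588.4 219.9  33.3 124.5  77.6] 127 [-0.0019  0.0088  0.0139] [0.566 0.226 0.009]
B handle [753.  140.2  14.6  84.6  63.4] 101 [0.0121 0.017  0.021 ] [0.757 0.138 0.017]
B steel [657.4 191.5  18.9 127.3  63.3] 128 [-0.0024  0.0079  0.0134] [0.678 0.181 0.008]
C handle [285.  580.3  84.2  12.1  22.2] 60 [0.0089 0.015  0.0217] [0.29  0.577 0.015]
C steel [362.9 617.9  83.   20.9  20.8] 137 [-0.0018  0.0088  0.0137] [0.363 0.615 0.009]
hub 0.02 0.05 [601.9  -7.7 188.5  92.2  31.5] 49 [0.022  0.0314 0.0413]
hub 0.05 0.068 [685.3 -67.1 104.2  25.7  65.4] 9 [0.0656 0.0668 0.0676]
hub 0.068 0.076 [624.6 -47.5 130.2 146.1  78.3] 664 [0.0703 0.0741 0.0758]
hub 0.076 0.09 [623.4 -46.8 129.3 145.   78.3] 1184 [0.0763 0.0785 0.0826]
scene table -0.0008644080992736836
A handle [482.3 224.6  88.8  18.5   2. ] 178 [0.0095 0.0161 0.0189] [0.484 0.228 0.016]
A steel [562.7 230.3  51.8 189.7  58.9] 124 [-0.001   0.0088  0.0118] [0.577 0.227 0.009]
B handle [757.2 145.3  22.1  89.6  63.4] 233 [0.0092 0.0158 0.0198] [0.757 0.146 0.016]
B steel [654.6 187.3  31.  127.3  61.6] 169 [-0.0005  0.0091  0.0118] [0.677 0.18  0.009]
C handle [286.9 586.5  89.4  16.1  21.8] 210 [0.0144 0.0171 0.0197] [0.289 0.588 0.017]
C steel [381.  594.7 113.2  98.9   4.8] 221 [-0.0007  0.0096  0.0121] [0.366 0.616 0.01 ]
hub 0.02 0.05 [630.1 -44.7 135.  139.5  78.3] 453 [0.0214 0.0354 0.0483]
hub 0.05 0.068 [630.  -41.2 128.2 140.6  78.4] 278 [0.0509 0.0592 0.0673]
hub 0.068 0.076 [626.1 -44.9 134.8 146.6  78.5] 448 [0.0696 0.0738 0.0759]
hub 0.076 0.09 [624.4 -44.5 135.1 142.   78.5] 991 [0.0763 0.0778 0.0804]
```

View pics/crop.png

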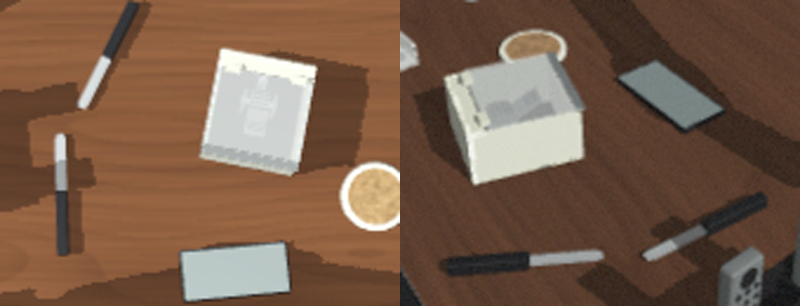

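The crop shows candidate A with its handle end at top (226.8,237.5) and tip at (225.9,187.8). In the scene view these are at (335.6,244.2) and (284.6,269.2). A is nearest to the base (0.53 m, against 0.64 for C and 0.77 for B). The hub's grey lip faces the robot. Next I triangulate the blade and check IK.

```bash
cat >> h.py <<'E'
def tri(a,b):
    A=[];B=[]
    for n,p in(("top",a),("scene",b)):
        c=camera_params(n);d=c["rotation"]@np.linalg.solve(c["K"],[*p,1]);d/=np.linalg.norm(d)
        M=np.eye(3)-np.outer(d,d);A.append(M);B.append(M@c["position"])
    return np.linalg.lstsq(np.vstack(A),np.hstack(B),rcond=None)[0]
def R(yaw,flip=0):   # tool down, tool y = closing line = lateral of a body with this yaw
    x=np.array([np.cos(yaw),np.sin(yaw),0])*(-1 if flip else 1);z=np.array([0,0,-1.]);return np.stack([x,np.cross(z,x),z],1)
HY=np.radians(-11.7);HX=np.array([np.cos(HY),np.sin(HY),0]);HC=np.array([.627,-.0463,0])
NOTCH=HC-.070*HX
E
python3 - <<'E'
from h import *
e=tri((226.8,237.5),(335.6,244.2));t=tri((225.9,187.8),(284.6,269.2));print(e,t,np.linalg.norm(t-e),np.arctan2(*(t-e)[1::-1]))
for n in("top","scene"):
    im=cv2.imread(f"pics/{n}0.png");W=cloud(n,np.load(f"pics/{n}0.npy"));z=W[...,2]
    m=(abs(W[...,0]-.52)<.11)&(abs(W[...,1]-.22)<.04)&(z>.006)&(z<.03)
    g=cv2.cvtColor(im,cv2.COLOR_BGR2GRAY)
    print(n,*rect(W,m)); q=W[m&(z>.0145)];print("handle top",np.median(q,0),q.min(0),q.max(0))
    for lo in np.arange(.43,.63,.02):
        s=W[m&(abs(W[...,0]-lo)<.01)]; 
        if len(s):print(round(lo,2),len(s),np.round([s[:,1].min(),s[:,1].max(),np.median(s[:,2])],4))
q0=sense()["joint_pos"]
for f in(0,1):
    for p,y in(((.484,.22,.1),.03),((.484,.22,.028),.03),(NOTCH-.105*HX+[0,0,.087],HY),(NOTCH-.01*HX+[0,0,.19],HY),(NOTCH+.044*HX+[0,0,.052],HY)):
        r=inverse_kinematics(np.array(p),R(y,f));print(f,None if r is None else np.round(r,2))
E
```

```text
[0.43419069 0.22148988 0.00823198] [0.60100123 0.22465422 0.00372721] 0.16690135228405817 0.018967370885129915
top [5.096e+02 2.181e+02 1.949e+02 7.540e+01 4.000e-01] 237 [0.007  0.0141 0.0207]
handle top [0.47929936 0.22163511 0.01752556] [0.43395171 0.21462506 0.01461683] [0.56185712 0.22916217 0.02432604]
0.43 10 [0.2123 0.2278 0.0171]
0.45 33 [0.2119 0.2282 0.016 ]
0.47 36 [0.1803 0.2287 0.0166]
0.49 30 [0.2149 0.2287 0.0172]
0.51 32 [0.1803 0.2357 0.016 ]
0.53 27 [0.2101 0.2558 0.0109]
0.55 24 [0.2134 0.2562 0.0101]
0.57 20 [0.2196 0.2302 0.0106]
0.59 22 [0.1809 0.2369 0.0092]
0.61 2 [0.2236 0.2405 0.0077]
scene [521.9 225.6 170.   18.8   1.6] 324 [0.0071 0.0121 0.0184]
handle top [0.48413632 0.22495442 0.01661758] [0.43803344 0.21429274 0.01451582] [0.54761291 0.23428559 0.02152533]
0.43 6 [0.2167 0.2302 0.0138]
0.45 39 [0.2143 0.2319 0.0157]
0.47 46 [0.216  0.2335 0.0158]
0.49 42 [0.2165 0.2341 0.0162]
0.51 47 [0.2163 0.2343 0.0163]
0.53 40 [0.2167 0.2335 0.0101]
0.55 31 [0.2183 0.2335 0.0099]
0.57 30 [0.2176 0.2354 0.0093]
0.59 34 [0.219  0.2358 0.0099]
0.61 9 [0.2231 0.2346 0.0097]
0 [-0.93  0.48  0.55  2.04 -0.38  0.72 -1.69]
0 [-0.85  0.59  0.45  2.07 -0.46  0.57 -1.61]
0 [-0.72  0.47  0.82  2.23 -0.57  0.66 -1.26]
0 [-0.67  0.44  0.85  1.94 -0.4   0.94 -1.4 ]
0 [-0.41  0.66  0.57  1.9  -0.52  0.73 -1.31]
1 [-0.51  0.43  0.    2.02 -0.    0.69  1.1 ]
1 [-0.49  0.55 -0.02  2.05  0.02  0.54  1.08]
1 [-0.29  0.37  0.26  2.21 -0.17  0.59  1.47]
1 [-0.31  0.34  0.36  1.92 -0.15  0.9   1.49]
1 [-0.13  0.6   0.17  1.88 -0.16  0.68  1.5 ]
```

```bash
cat >> h.py <<'E'
BG=np.array([.482,.2225,0.]);BY=.028
E
python3 - <<'E'
from h import *
movep(BG+[0,0,.15],R(BY,1)); command_gripper(.045,60)
print(move_l(BG+[0,0,.028],feed=.12,until_force=6),sense()["position"])
command_gripper(0,70);s=sense();print(s["finger_gap"],s["gripper_force"])
move_l(BG+[0,0,.17],feed=.15)
P=NOTCH-.165*HX+[0,0,.17]
movep(P,R(HY,1))
s=sense();print(s["time_s"],s["position"],s["finger_gap"],s["wrist_force"])
for n in("scene","top"):
    p,d=camera(n); cv2.imwrite(f"pics/{n}1.png",p[:,:,::-1]); np.save(f"pics/{n}1.npy",d)
    tip=proj(n,NOTCH-.04*HX+[0,0,.151])[0];print(n,tip)
    u,v=tip.astype(int)
    cv2.imwrite(f"pics/{n}1c.png",cv2.resize(p[v-50:v+50,u-60:u+60,::-1],(480,400),interpolation=2))
a=np.hstack([cv2.resize(cv2.imread(f"pics/{n}1c.png"),(396,330)) for n in("scene","top")]);cv2.imwrite("pics/c1.png",a)
E
```

```text
False [0.48253808 0.22276571 0.02863607]
0.01394791279564837 70.03578901290894
5.85 [0.39808867 0.002581   0.17024359] 0.01419902526518277 [ 0.40828189  0.0700605  -1.44339615]
scene [261.84280834 169.40603999]
top [305.21796203 205.52255742]
```

View pics/c1.png

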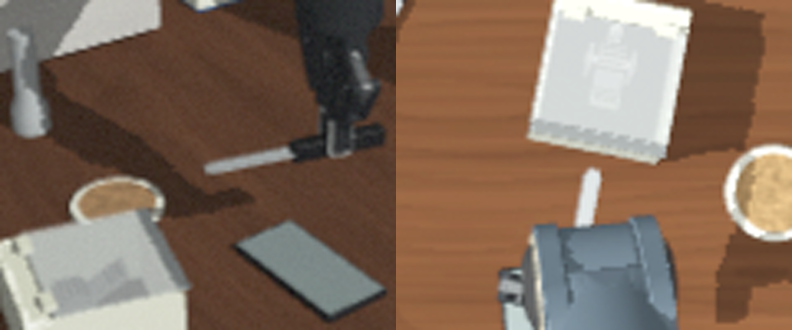

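The blade is gripped. Its tip is at scene (263.7,169.9) and top (304.7,206.5), within about 2 px of the prediction. Next I measure its height and slope.

Run:
```python
from h import *
t=tri((304.7,206.5),(263.7,169.9));print("tip",t,"pred",NOTCH-.04*HX+[0,0,.151])
T=NOTCH-.165*HX
for n in("top","scene"):
    W=cloud(n,np.load(f"pics/{n}1.npy"));q=(W-T);ax=q@HX;lat=q@np.array([-HX[1],HX[0],0]);z=W[...,2]
    m=(ax>.05)&(ax<.135)&(abs(lat)<.02)&(z>.12)&(z<.18)
    print(n,m.sum(),ax[m].max(),"z fit",np.polyfit(ax[m],z[m],1),"lat fit",np.polyfit(ax[m],lat[m],1),"z@tip",np.polyval(np.polyfit(ax[m],z[m],1),.125),"lat@tip",np.polyval(np.polyfit(ax[m],lat[m],1),.125))
    # hub outline check: top-surface points in hub frame
    q=W-HC;a=q@HX;l=q@np.array([-HX[1],HX[0],0]);m=(abs(a)<.1)&(abs(l)<.09)&(z>.07)&(z<.085)
    print(n,"hub x",np.percentile(a[m],[.5,99.5]),"y",np.percentile(l[m],[.5,99.5]))
```

```text
tip [ 0.51567649 -0.02189686  0.14943581] pred [ 0.51928549 -0.0239934   0.151     ]
top 82 0.12275977758712375 z fit [-0.01770303  0.15222303] lat fit [0.0004645  0.00112887] z@tip 0.1500101490190905 lat@tip 0.0011869289680306342
top hub x [-0.07502539  0.06924782] y [-0.06558494  0.06282969]
scene 84 0.1239576148776961 z fit [-0.01370562  0.15175287] lat fit [-0.01770444  0.00520519] z@tip 0.15003966891633727 lat@tip 0.0029921352568834463
scene hub x [-0.07310868  0.07164887] y [-0.0652257   0.06824772]
```

```bash
cat >> h.py <<'E'
TL,TD=.1235,.0205
def tip(depth,z): return NOTCH+(depth-TL)*HX+[0,0,z+TD]   # TCP for the blade tip at depth behind notch face, height z
def arc(th,r=.095): return tip(.115-r*np.cos(th)-.00125*np.sin(th),.0745+r*np.sin(th)-.00125*np.cos(th))
E
python3 - <<'E'
from h import *
move_l(tip(-.03,.0675),feed=.12)
print(move_l(tip(.020,.0675),feed=.05,until_force=5),sense()["wrist_force"])
for th in np.arange(0,.61,.15): move_l(arc(th),feed=.06); print(round(th,2),sense()["wrist_force"].round(2))
print(sense()["time_s"])
p,d=camera("scene");cv2.imwrite("pics/s2.png",cv2.resize(p[120:260,160:345,::-1],(740,560),interpolation=2));np.save("pics/s2.npy",d)
E
```

```text
False [ 0.43332482 -1.04026237  0.3410789 ]
0.0 [-0.13  0.64 -0.02]
0.15 [-0.51 -0.12 -0.72]
0.3 [-0.36 -0.46 -0.05]
0.45 [-0.41 -0.32 -0.27]
0.6 [ 0.22  0.28 -1.07]
9.725
```

View pics/s2.png

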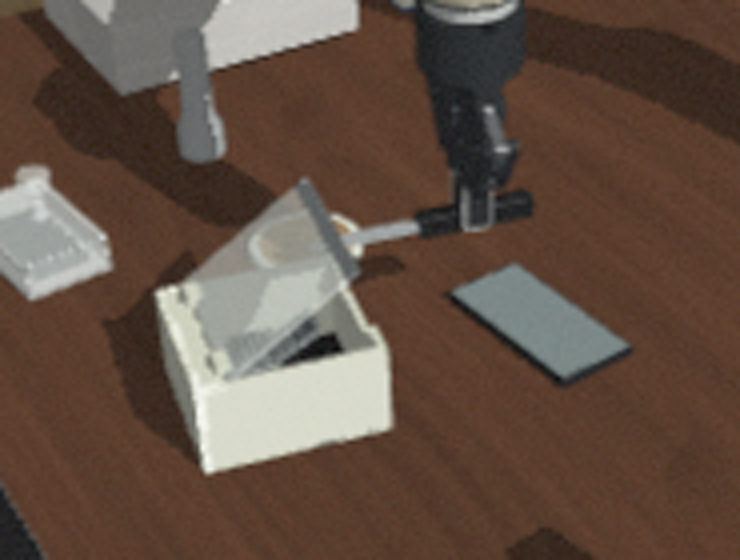

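The cover is lifting to about 0.6 rad, with the blade entering under its lip at around (350,240) in the crop. I'll continue the arc to 1.62, then retract and lay the blade down at its starting place.

Run:
```python
from h import *
for th in (.75,.9,1.05,1.2,1.35,1.5,1.62): move_l(arc(th),feed=.06); print(th,sense()["wrist_force"].round(2))
sleep(.2)
move_l(tip(-.02,.165),feed=.12); print(sense()["time_s"])
p,d=camera("scene");cv2.imwrite("pics/s3.png",cv2.resize(p[80:260,140:380,::-1],(720,540),interpolation=2));np.save("pics/s3.npy",d)
W=cloud("scene",d);q=W-HC;a=q@HX;l=q@np.array([-HX[1],HX[0],0]);z=W[...,2]
m=(a>-.02)&(a<.12)&(abs(l)<.065)&(z>.09)&(z<.21);print(m.sum(),np.polyfit(z[m],a[m],1))
```

```text
0.75 [ 0.11  0.64 -0.16]
0.9 [-0.27  0.5  -1.  ]
1.05 [-0.06 -0.32 -1.04]
1.2 [ 0.02  0.4  -1.73]
1.35 [ 0.29  0.04 -0.14]
1.5 [-0.57  0.54 -1.41]
1.62 [ 0.45  0.41 -1.3 ]
13.9167
255 [0.02361581 0.04917951]
```

View pics/s3.png

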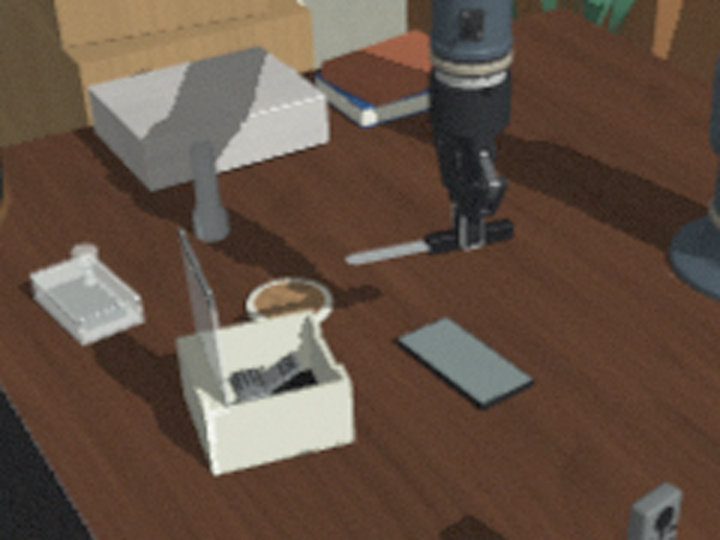

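The cover stands upright at about 1.59 rad. The dial with its tab shows in the well at around (270,375) in the crop. Next: lay the blade down.

Run:
```python
from h import *
movep(BG+[0,0,.15],R(BY,1))
move_l(BG+[0,0,.04],feed=.12)
print(move_l(BG+[0,0,.0285],feed=.03,until_force=5),sense()["position"])
command_gripper(.045); sleep(.2)
move_l(BG+[0,0,.2],feed=.15); command_gripper(0,40)
s=sense();print(s["time_s"],s["finger_gap"],s["wrist_force"])
for n in("top","scene"):
    p,d=camera(n);cv2.imwrite(f"pics/{n}4.png",p[:,:,::-1]);np.save(f"pics/{n}4.npy",d)
    W=cloud(n,d);q=W-NOTCH;a=q@HX;l=q@np.array([-HX[1],HX[0],0]);z=W[...,2]
    m=(a>.015)&(a<.1)&(abs(l)<.055)&(z>.03)&(z<.072)
    for lo in np.arange(.02,.09,.01):
        k=m&(abs(a-lo)<.005)
        if k.sum()>3:print(n,round(lo,3),k.sum(),"z",np.percentile(z[k],[50,95]).round(4),"l",l[k&(z>.04)].round(3).min() if (k&(z>.04)).any() else None,l[k&(z>.04)].round(3).max() if (k&(z>.04)).any() else None)
    m=(abs(W[...,0]-.52)<.11)&(abs(W[...,1]-.225)<.03)&(z>.006)&(z<.03);print(n,*rect(W,m))
cv2.imwrite("pics/c4.png",np.hstack([cv2.resize(cv2.imread("pics/top4.png")[130:260,200:370],(400,306)),cv2.resize(cv2.imread("pics/scene4.png")[150:280,180:350],(400,306))]))
```

```text
True [0.48205804 0.22254742 0.02890958]
18.775 -0.00015673804388384582 [ 0.04535203 -0.69262349 -0.61406803]
top 0.03 7 z [0.0663 0.0678] l -0.009 0.011
top 0.04 24 z [0.0632 0.066 ] l -0.015 0.012
top 0.05 24 z [0.059  0.0619] l -0.014 0.013
top 0.06 24 z [0.0526 0.0563] l -0.015 0.012
top 0.07 34 z [0.0475 0.0547] l -0.024 0.019
top 0.08 42 z [0.0528 0.0595] l -0.025 0.021
top [589.6 218.   28.1   7.3  33.5] 11 [0.0065 0.0093 0.016 ]
scene 0.04 24 z [0.0641 0.0673] l -0.055 0.016
scene 0.05 31 z [0.0575 0.0621] l -0.054 0.018
scene 0.06 25 z [0.0525 0.0561] l -0.012 0.018
scene 0.07 26 z [0.0479 0.0515] l -0.012 0.02
scene 0.08 37 z [0.052  0.0571] l -0.054 0.026
scene [520.7 225.2 170.4  19.7   2.4] 320 [0.007  0.0123 0.0186]
```

View pics/c4.png

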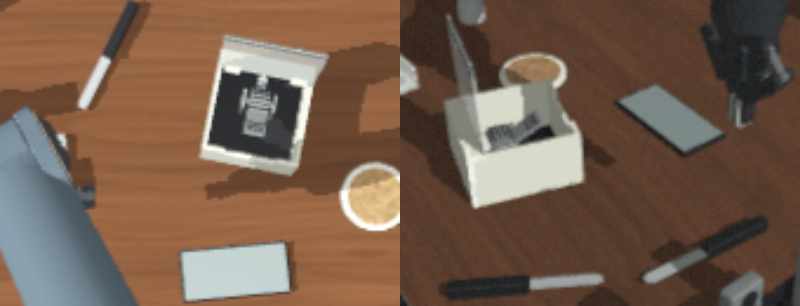

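The blade lies flat at its start pose. The tab is measured at 44 mm, z 62 mm and laterally central, matching the text. Now I press it.

Run:
```python
from h import *
D=NOTCH+.044*HX
movep(D+[0,0,.25],R(HY,1)); move_l(D+[0,0,.10],feed=.12)
f0=sense()["wrist_force"]
for z in(.085,.075,.065,.058,.054,.052):
    move_l(D+[0,0,z],feed=.04);s=sense();print(z,s["position"].round(4),(s["wrist_force"]-f0).round(2))
sleep(.3);s=sense();print(s["time_s"],s["position"]-D,(s["wrist_force"]-f0).round(2))
p,d=camera("scene");cv2.imwrite("pics/s5.png",cv2.resize(p[100:260,160:373,::-1],(720,540),interpolation=2));np.save("pics/s5.npy",d)
```

```text
0.085 [ 0.6015 -0.041   0.0848] [1.01 0.32 1.14]
0.075 [ 0.6016 -0.041   0.0748] [ 0.54 -0.23  3.08]
0.065 [ 0.6011 -0.0409  0.0647] [-0.21  0.11  2.54]
0.058 [ 0.6015 -0.041   0.0583] [-0.73  0.1   5.1 ]
0.054 [ 0.6019 -0.0411  0.0543] [ 0.23 -0.47  3.62]
0.052 [ 0.6023 -0.0411  0.0527] [-1.39 -0.42  6.03]
23.85 [ 0.00067247 -0.00012702  0.05282928] [-0.1  -0.35  6.2 ]
```

View pics/s5.png

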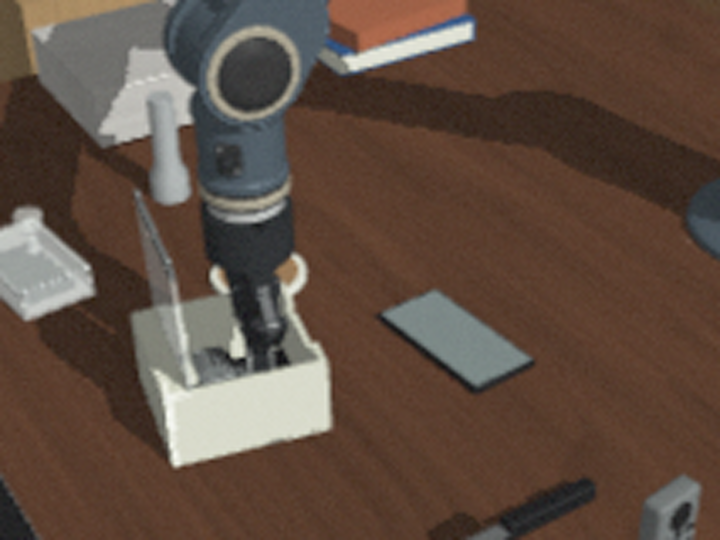

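The cover clears the arm, and the force pattern shows the third click was passed. I'll press a little further toward the hard stop for margin and confirm it by the force rise.

Run:
```python
from h import *
D=NOTCH+.044*HX
for z in(.051,.0495,.048):
    move_l(D+[0,0,z],feed=.02);sleep(.2);F=np.mean([(sleep(.02),sense()["wrist_force"])[1] for _ in range(10)],0)
    print(z,sense()["position"].round(4),F.round(2))
    if F[2]>14: break
sleep(.4)
W=cloud("scene",camera("scene")[1]);z=W[...,2]
m=(abs(W[...,0]-.52)<.11)&(abs(W[...,1]-.225)<.03)&(z>.006)&(z<.03);print(*rect(W,m))
q=W-HC;a=q@HX;l=q@np.array([-HX[1],HX[0],0]);m=(a>.03)&(a<.12)&(abs(l)<.065)&(z>.09)&(z<.21);print(np.polyfit(z[m],a[m],1),sense()["time_s"])
```

```text
0.051 [ 0.6024 -0.0412  0.0519] [-1.41  0.34  6.88]
0.0495 [ 0.6027 -0.0412  0.0506] [-0.74  0.32  7.35]
0.048 [ 0.6031 -0.0413  0.0493] [-0.64  0.1   8.15]
[521.4 225.4 168.4  20.    2.2] 324 [0.0069 0.0124 0.0192]
[0.02252771 0.04944432] 26.2
```

Run:
```python
from h import *
D=NOTCH+.044*HX
for z in(.0465,.045,.0435,.042):
    move_l(D+[0,0,z],feed=.02);sleep(.2);F=np.mean([(sleep(.02),sense()["wrist_force"])[1] for _ in range(10)],0)
    print(z,sense()["position"].round(4),F.round(2))
    if F[2]>15: break
p,d=camera("scene");cv2.imwrite("pics/s6.png",cv2.resize(p[180:230,190:265,::-1],(750,500),interpolation=2))
```

```text
0.0465 [ 0.6033 -0.0413  0.049 ] [-3.16  0.12 15.79]
```

View pics/s6.png

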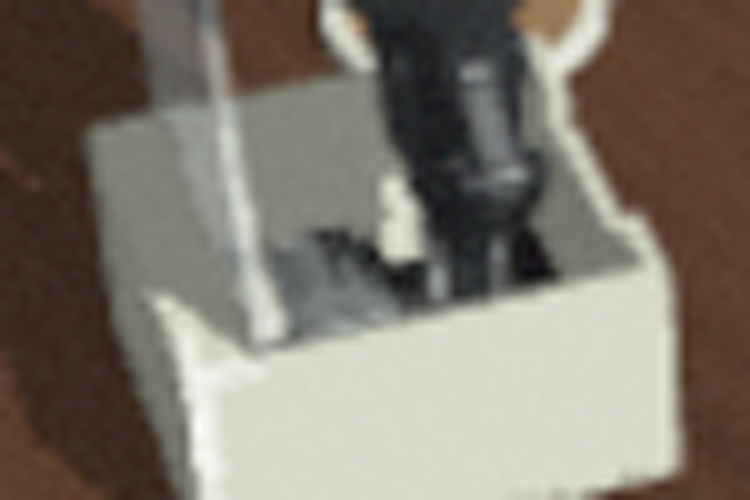

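The force doubles while the tips stay at 24 mm, so the dial is at its hard stop, past the third click. The picture shows the fingertips down in the well on the tab, with the cover upright. I'm handing it in.

```bash
python3 -c "
from rig import *
sleep(.3); print(sense()['wrist_force']); print(finish_job())"
```

```text
[-3.12558052  1.00760937 16.00858649]
the job is handed in; nothing more can be done
None
```

I handed the job in with the cover upright (about 1.59 rad), the blade lying flat at its starting place, and the fingertips holding the dial at its hard stop, past the third click, with about 16 N. I did not re-measure the bystanders at the end, though the pictures and forces showed no sign of contact with them, and the hand-in returned no verdict.

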